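# Take the red fuse carrier out of the bench supply box

## Task

The sewing machine's fuse has blown. On the grey supply box, push the red sprung cap gently down against its spring until it clears the catch, twist it anticlockwise until it comes free, and draw it straight out with its glass fuse. Stand it upright in the hole of the wooden rack with its head resting flat on top and let go there; leave the grey cap locked in, do not press or wrench the fuse cap hard, and do not disturb the other things.

Things in the scene. Friction and masses are not known exactly. Their poses are not given: they have to be found in the camera images.
- fuse_box: Grey metal supply box, fixed to the bench, 100 (x) x 220 (y) x 64 mm high, with two black round sockets (collars 52 mm across, rim 70 mm above the bench). Origin: centre of its underside; z up, y along the row of sockets. Either socket may hold the red cap.
- socket_left (a point): Centre of the rim of the socket at the box's +y end, 55 mm from the box centre. Either socket may hold the red cap; both work alike. The locked cap's pin sits up in a notch that is 4.5 to 6.5 mm deep in one of the sockets and 10.5 to 12.5 mm in the other, a little different each time. Stem play in the bore: 1 mm all round.
- socket_right (a point): The same at the -y end. To free a cap: press it down past the notch (until its spring goes solid is sure) and, kept down, turn it 60 degrees anticlockwise seen from above; there the slots are open upward (a stop follows at 68 degrees), the spring lifts the cap 8 to 16 mm above its locked height and it draws straight out.
- red_cap: Loose red fuse carrier, about 80 g: round head 48 mm across, 8 mm thick, with a wing grip on top; black stem 26 mm across, 36 mm long below the head, then a glass fuse 7 mm across. Origin: centre of the head's underside; z up. Locked, it stands 16 mm above the socket's rim with cap x along box x. More than 32 N in all between cap and box with its spring is wrenching.
- red_cap_grip (a point): Centre of the red cap's wing grip, 21 mm above the cap's origin. The wing is 40 mm long (cap x), 14 mm thick (cap y, pinch it across this) and stands 26 mm high on the head.
- red_cap_pin (a point): Centre of the steel cross pin through the red cap's stem, 29 mm below the cap's origin: along cap x, square, 6 mm thick, 38 mm tip to tip.
- red_cap_tip (a point): Tip of the red cap's glass fuse, 52 mm below the cap's origin. More than 20 N on it cracks the fuse.
- grey_cap: An identical carrier but grey, in the other socket; must stay locked.
- spring_left: Sprung brass contact inside the left socket, on which the fuse tip stands. Origin: centre of its top face. It pushes the locked cap up with 4 to 7 N, rising 0.3 N per mm, and goes solid, at about 8 N, 1.2 mm after the pin has cleared its notch: feel for it.
- spring_right: The same inside the right socket.
- rack: Fixed wooden block, 85 x 85 x 55 mm high, with one upright round through hole 43 mm across in its middle: the stem and pin go in, the 48 mm head does not. Origin: centre of its underside. Seated, the cap's origin is 55 mm above the bench.
- rack_hole0 (a point): Centre of the hole's mouth, at the top of the rack.
- oil_bottle: Bystander: small yellow bottle with red cone top, 29 mm across, 86 mm high, loose. Origin at its underside.
- tape_measure: Bystander: yellow and black tape measure, 35 x 81 x 69 mm, loose. Origin at its underside.
There are look-alikes about, which are no part of the job. Of the things shaped like the red_cap, the red one is meant. There is more than one size of the grey_cap; the job needs the smaller.

How it is judged:
By the outcome, as a careful person would: the job done as asked, in the order asked, and still so for the second after the job is handed in, with the robot touching nothing.
It also fails if it takes over 72 s, if anything falls off the work surface, if the arm or the gripper's body presses on something with over 40 N, if the wrist force passes 120 N, or if a joint passes its speed limit or range.

## Robot

A 6-joint arm with a two-finger parallel gripper is mounted at the origin on a cart in front of the work surface, level with it; the furniture and walls round the work are solid. World frame = base frame: x ahead of the robot, y to its left, z up, the work surface at z = 0. Lengths are in mm, angles in degrees, forces in N, time in s.
With the tool pointing down it reaches from about 350 to 850 mm from the base axis. Payload 8.1 kg.
Tool frame: the origin (TCP) lies midway between the tips of the shut fingers; the grasp point (between the pads) lies 19 mm behind it; z points along the fingers, y is the line along which they close (so a half turn about z gives the same grasp; the last joint's range is limited). The gripper opens to 85 mm and grips with 20 to 120 N. Pads are 22 mm wide; open, the fingers measure 114 mm over their backs; the gripper's body (76 mm by 85 mm) begins 54 mm behind the grasp point. The pads swing forward as they close: fully open they stand 13 mm farther back than shut.
Start: joints at [69.591, 7.471, 85.268, -0, 87.261, -4.893], TCP at [160.479, 578.145, 193.692] pointing down, gripper open.
Joint ranges: [-169.43, 169.43], [-51.17, 129.36], [1.28, 143.12], [-76.62, 256.62], [0, 156.53], [-152.29, 152.29]. Speed limits (degrees/s): [136.94, 136.94, 159.86, 180, 180, 180].

## Interface

Orientations are given as [roll, pitch, yaw] about the fixed x, y, z axes, in that order (R = Rz(yaw) Ry(pitch) Rx(roll)).
In Python, from bench import sense, snapshot, camera_params, hand_in, masks_of, pinpoint gives the robot as it stands.
- The arm moves only by the tool step_arm, never from a script. Its argument "targets" is a list of rows, each an object with "angular": the turn, a rotation vector about the tool's x, y, z scaled (see below), a list of three; "dp": the shift along the tool's x, y, z scaled (see below), a list of three; "fingers": the closure, from 0 (fully open) to 1 (shut). A call has exactly 8 rows; each row is the pose to reach, as a shift and turn from the pose commanded when the call began, along the tool's axes at that moment, turning the shorter way round; what a row does not reach only later rows make up. The controller multiplies each number of a shift by 0.2 m and each number of a turn by 180 degrees. A row lasts 1/8 s, in which the tool goes at most 62.5 mm and 10.7 degrees, less where a joint would pass 70% of its speed; a pose out of reach is approached as far as the arm can. A call with a number of a shift or a turn outside -1 to 1 is refused whole. A call with a gripper value outside its range is refused whole. The fingers move at their own pace and stop on an object; "newtons" is the grip in N (left out, the last holds). Time passes only in rows, so rows that repeat a pose let the fingers close, or fill a call up. It gives the time, the measured TCP pose, the force, the opening and the grip force at its end, in the units of the state.
- sense(): the state, without advancing time (a new reading comes with each control period).
- snapshot(name): name is "scene" or "top"; returns the picture (400x640x3 uint8, blue, green, red); there is no depth.
- camera_params(name): a dict with "vfov" (degrees; the focal length in pixels is half the picture's height over the tangent of half this angle, whatever the lens; pixels are square), "cx", "cy" (the principal point, pixels), "R" (3x3) and "t" (3): a world point X has camera coordinates R X + t. Camera axes: x right, y down, z forward; pixel columns grow to the right and rows downward; lengths in mm; the calibration is good to about 2 mm. A picture is of the moment at which its call begins. camera_params takes no time and is no camera call.
- hand_in(): hands the job in; it is judged then, once.
Trained networks look in the newest picture that a camera, given by its name, has taken for a name from the list of things; names that differ only in an ending like _2 or _b are one class to them, and where a whole thing is asked for, a point or a joint stands for the part that bears it (a point fixed in the world has none). Each returns a list of dicts, best first, with "conf" (0 to 1); they miss things now and then, are a little off and sometimes report something else, mostly with a low value. They report only what shows in the picture. A call takes as long as a camera call. They do not tell look-alikes from the thing itself.
- masks_of(camera, label): "pixels" (400x640 bool, what is visible of it) and "at" ([column, row] in pixels, amid what is visible of it).
- pinpoint(camera, label): "at" ([column, row] in pixels: a listed point, or the origin of a listed thing).
The state is a dict: "time": time; "joint_pos": joint angles; "qd": joint speeds; "joint_efforts": joint torques, N m; "tool_pos": TCP position; "tcp_rot": TCP orientation; "ft_force": force on the tool from outside, world axes, zero at the start; "wrist_torque": the same for the moment, N m; "finger_gap": finger opening in mm; "grip_force": force on a finger pad.
Only numpy, scipy, OpenCV 4.12 (cv2) and the standard library are available. Lean on these libraries where they do the work, as an engineer would, in place of code of your own. Each camera call takes 0.05 s, during which the arm holds its last target. There are 200 camera calls.

## Working session

There is one attempt and no reset: what is moved stays moved. The work goes in short steps, Python scripts to look and compute and a tool call to move; the robot and the scene stay as the last step left them, time stands still between calls to the robot, and variables do not carry over. Pictures are saved under pics/ and viewed, at most 10 in all, crops included, and the job is handed in when it is done.

Besides the shell and the picture viewer there is one more tool, called after ">>>" by a JSON object that holds its "fn" and its "kwargs". step_arm: Moves the arm, as the interface text tells. Its arguments: {"type":"object","properties":{"targets":{"type":"array","items":{"type":"object","properties":{"angular":{"type":"array","items":{"type":"number","minimum":-1,"maximum":1}},"dp":{"type":"array","items":{"type":"number","minimum":-1,"maximum":1}},"fingers":{"type":"number"}}}},"newtons":{"type":"number"}},"required":["targets"]}

```bash
mkdir -p pics; cat > h.py <<'E'
import numpy as np, cv2
from bench import *
from scipy.spatial.transform import Rotation as Ro
def cam(n):
    p=camera_params(n);f=200/np.tan(np.radians(p['vfov'])/2)
    return f,p['cx'],p['cy'],np.array(p['R']),np.array(p['t'])
def ray(n,px):
    f,cx,cy,R,t=cam(n);d=R.T@np.array([(px[0]-cx)/f,(px[1]-cy)/f,1]);return -R.T@t,d
def atz(n,px,z):
    o,d=ray(n,px);return o+d*(z-o[2])/d[2]
def proj(n,X):
    f,cx,cy,R,t=cam(n);c=R@np.array(X)+t;return c[:2]/c[2]*f+[cx,cy]
def tri(a,b):
    A=np.zeros((3,3));B=np.zeros(3)
    for n,px in (('scene',a),('top',b)):
        o,d=ray(n,px);d/=np.linalg.norm(d);P=np.eye(3)-np.outer(d,d);A+=P;B+=P@o
    return np.linalg.solve(A,B)
E
python3 - <<'E'
from h import *
np.set_printoptions(precision=1,suppress=True)
ims=[snapshot(n) for n in('scene','top')]
for n,i in zip(('scene','top'),ims): cv2.imwrite(f'pics/{n}0.png',i); print(n,cam(n)[0],-cam(n)[3].T@cam(n)[4])
Z={'fuse_box':0,'socket_left':70,'socket_right':70,'red_cap':86,'red_cap_grip':107,'grey_cap':86,'rack':0,'rack_hole0':55,'oil_bottle':0,'tape_measure':0}
for l,z in Z.items():
  for n in('scene','top'):
    for d in pinpoint(n,l)[:3]: print(l,n,round(d['conf'],2),np.array(d['at']),atz(n,d['at'],z))
print(sense())
E
```

```text
scene 378.58312198279054 [  22.1 -348.7  684.1]
top 497.2102009106233 [ 400.3  -45.9 1050.2]
fuse_box scene 0.64 [353.7 258. ] [ 513.3 -193.7    0. ]
fuse_box top 0.55 [384.9 215.3] [ 516.6 -190.2    0. ]
socket_left scene 0.86 [331.6 234.9] [ 496.6 -144.4   70. ]
socket_left top 0.84 [365.4 217.7] [ 504.8 -141.7   70. ]
socket_right scene 0.76 [379.2 240.3] [ 529.5 -238.8   70. ]
socket_right scene 0.6 [242.4 240.2] [398.   13.3  70. ]
socket_right top 0.75 [419.4 202.6] [ 532.9 -250.5   70. ]
red_cap scene 0.95 [384.8 235.2] [ 534.3 -247.1   86. ]
red_cap scene 0.56 [322. 301.] [ 339.7 -200.5   86. ]
red_cap top 0.91 [391.2 290.8] [ 361.8 -184.8   86. ]
red_cap top 0.8 [418.7 200.8] [ 534.4 -245.9   86. ]
red_cap_grip scene 0.92 [383.2 231.3] [ 524.4 -244.3  107. ]
red_cap_grip scene 0.91 [321.3 296.5] [ 335.7 -200.7  107. ]
red_cap_grip top 0.9 [394.  293.7] [ 357.2 -186.8  107. ]
red_cap_grip top 0.81 [422.1 197.4] [ 537.9 -248.4  107. ]
grey_cap scene 0.93 [301.2 181.2] [599.5 -14.6  86. ]
grey_cap scene 0.8 [328.8 227.7] [ 499.2 -136.1   86. ]
grey_cap top 0.74 [296.1 166.3] [6
[... 340 characters left out ...]
il_bottle scene 0.74 [391.4 210.9] [ 690.5 -220.     0. ]
oil_bottle top 0.64 [393.3 130.2] [ 702.9 -215.9    0. ]
tape_measure scene 0.83 [359.9 186. ] [ 738.9 -114.6    0. ]
tape_measure scene 0.17 [329.8 232.2] [ 556.2 -113.8    0. ]
tape_measure top 0.94 [344.2 113.1] [ 743.5 -109.7    0. ]
{'time': 1.1, 'joint_pos': array([69.6,  7.5, 85.3, -0. , 87.3, -4.9]), 'qd': array([ 0. ,  0. , -0. ,  0. , -0.2,  0.1]), 'joint_efforts': array([ -0. , -56.9, -50.1,  -0. ,   0. ,   0. ]), 'tool_pos': array([160.5, 578.1, 193.7]), 'tcp_rot': array([180. ,   0. , 164.5]), 'ft_force': array([ 0.8,  0.2, -0.4]), 'wrist_torque': array([-0., -0.,  0.]), 'grip_force': 0.0, 'finger_gap': 85.54603852412488}
```

View pics/scene0.png

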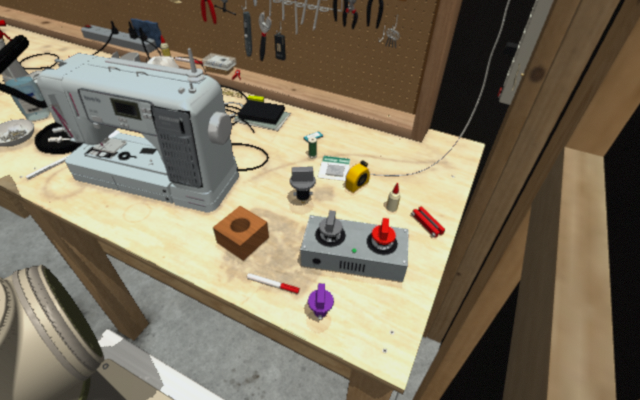

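View pics/top0.png

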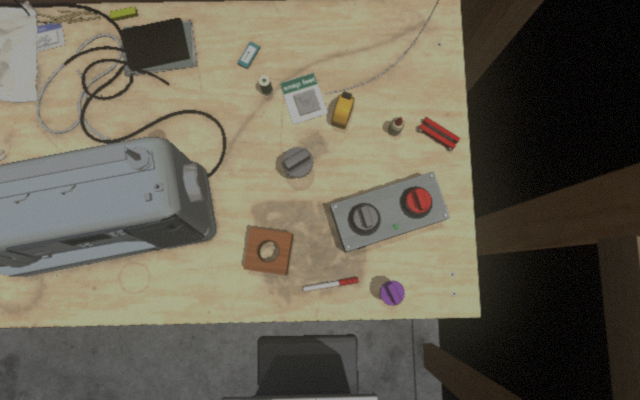

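The grey smaller cap is in the left socket, top (365,217). The red cap is in the right socket at top (418,201) / scene (384,236). The rack hole is at top (268,251) / scene (241,225). The purple cap and the big loose grey one are look-alikes. Next I'll take a closer crop to refine the positions.

```bash
python3 - <<'E'
from h import *
np.set_printoptions(precision=1,suppress=True)
t=cv2.imread('pics/top0.png');s=cv2.imread('pics/scene0.png')
k=lambda i,x,y,w,h,f:cv2.resize(i[y:y+h,x:x+w],None,fx=f,fy=f,interpolation=cv2.INTER_CUBIC)
a=k(t,325,165,130,95,3); b=k(t,235,215,65,65,3); c=k(s,295,205,120,80,3); d=k(s,205,200,70,65,3)
W=np.zeros((540,610,3),np.uint8)
for im,x,y in((a,0,0),(b,400,0),(c,0,290),(d,370,290)): W[y:y+im.shape[0],x:x+im.shape[1]]=im
cv2.imwrite('pics/crop.png',W)
C={}
for n,i in(('top',t),('scene',s)):
  for l in('red_cap','grey_cap','rack','fuse_box'):
    for m in masks_of(n,l)[:3]:
      p=m['pixels'].astype(np.uint8);cs=max(cv2.findContours(p,0,1)[0],key=cv2.contourArea)
      print(n,l,round(m['conf'],2),m['at'],p.sum(),cv2.minAreaRect(cs))
      if l in('rack','fuse_box'): print(cv2.approxPolyDP(cs,3,True)[:,0].tolist())
h=cv2.cvtColor(t,cv2.COLOR_BGR2HSV)
for z,px in((250,(212,235)),(250,(185,145)),(250,(0,270)),(250,(200,240))): print(px,atz('top',px,z),atz('top',px,0))
for px in((237,187),(228,118),(40,60),(200,207)):print(px,atz('scene',px,0))
E
```

```text
top red_cap 0.98 [391.5, 289.4] 522 ((392.0, 293.0), (26.0, 24.0), 90.0)
top red_cap 0.69 [420.1, 200.5] 491 ((418.3103332519531, 200.72412109375), (24.511783599853516, 24.14039421081543), 21.801410675048828)
top grey_cap 0.84 [364.8, 217.7] 520 ((364.5, 217.5), (25.0, 25.0), 0.0)
top grey_cap 0.63 [295.9, 161.3] 747 ((296.0, 162.0), (30.0, 30.0), 90.0)
top rack 0.62 [263.7, 247.7] 1607 ((267.6299743652344, 251.41616821289062), (44.492061614990234, 43.531803131103516), 8.365885734558105)
[[250, 228], [243, 267], [285, 274], [292, 235]]
top fuse_box 0.94 [388.2, 215.3] 4599 ((388.60003662109375, 211.79998779296875), (51.861351013183594, 110.6797103881836), 71.56505584716797)
[[433, 174], [332, 204], [331, 213], [344, 250], [362, 248], [446, 219], [448, 215]]
scene red_cap 0.81 [383.3, 232.0] 470 ((382.156005859375, 233.86941528320312), (25.299354553222656, 22.7454776763916), 61.38954162597656)
scene red_cap 0.67 [320.4, 302.4] 546 ((320.2500305175781, 301.2500305175781), (24.748737335205078, 25.455841064453125), 45.0)
scene grey_cap 0.9 [301.3, 181.6] 636 ((302.5, 185.0), (34.0, 25.0)
[... 320 characters left out ...]
9], [268, 235], [264, 221]]
scene fuse_box 0.59 [354.3, 251.6] 4676 ((355.0538635253906, 247.5552978515625), (108.34169006347656, 53.13651657104492), 8.880660057067871)
[[309, 217], [300, 249], [301, 265], [402, 281], [407, 266], [406, 229], [394, 227], [395, 240], [382, 247], [370, 236], [374, 224], [340, 220], [342, 229], [331, 241], [325, 240], [318, 230], [323, 217]]
(212, 235) [462.7 123.4 250. ] [482.1 176.3   0. ]
(185, 145) [612.  169.5 250. ] [678.1 236.8   0. ]
(0, 270) [414.  457.8 250. ] [418.3 615.1   0. ]
(200, 240) [455.  142.5 250. ] [472.1 201.4   0. ]
(237, 187) [583.1 172.5   0. ]
(228, 118) [841.6 395.1   0. ]
(40, 60) [ 830.7 1315.4    0. ]
(200, 207) [479.7 210.6   0. ]
```

View pics/crop.png

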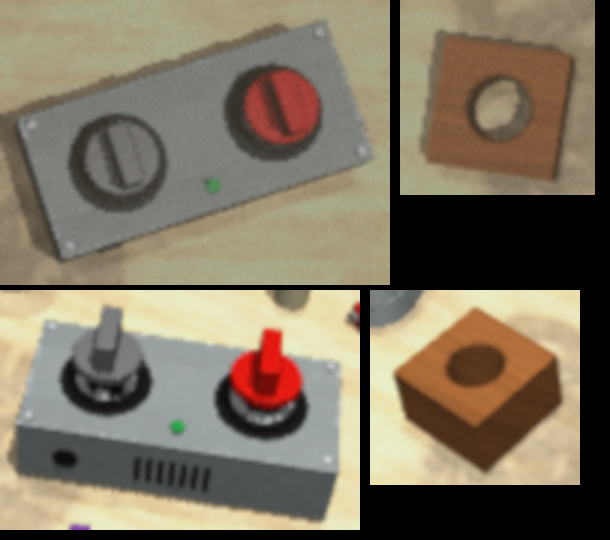

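```bash
python3 - <<'E'
from h import *
np.set_printoptions(precision=1,suppress=True)
from scipy.optimize import least_squares
T=[(331,204.3),(347,251.7),(449,217.3),(432.3,172.3)];S=[(310,215.7),(300,248.3),(404.3,264.3),(408.3,229)]
L=[(50,110),(-50,110),(-50,-110),(50,-110)]
def M(p,q,z):
    c,s=np.cos(p[2]),np.sin(p[2]);return [p[0]+c*q[0]-s*q[1],p[1]+s*q[0]+c*q[1],z]
obsT=[(l,64,t) for l,t in zip(L,T)]+[((0,-55),70,(416,202.3)),((0,55),70,(364.3,219))]
obsS=[(l,64,t) for l,t in zip(L,S)]+[((0,-55),70,(295+262/3,205+112/3)),((0,55),70,(295+106/3,205+92/3))]
def fit(o):
    r=least_squares(lambda p:np.ravel([proj(n,M(p,l,z))-t for n,l,z,t in o]),[515,-190,.25]);p=r.x
    print(p[:2],np.degrees(p[2]),'R',M(p,(0,-55),70),'L',M(p,(0,55),70));print(r.fun.reshape(-1,2).tolist()if 0 else abs(r.fun).max())
a=[('top',)+x for x in obsT];b=[('scene',)+x for x in obsS];fit(a);fit(b);fit(a+b)
print('head',atz('top',(419.3,200),94),atz('scene',(295+266/3,205+91/3),94))
print('rack',atz('top',(268.3,251),55),atz('scene',(240.3,224.7),55),tri((240.3,224.7),(268.3,251)))
Tr=[(235+40/3,215+33/3),(235+173/3,215+53/3),(235+155/3,215+180/3),(235+28/3,215+160/3)]
print(np.mean([atz('top',p,55) for p in Tr],0))
Sr=[(205+x/3,200+y/3) for x,y in((106,18),(186,66),(107,136),(26,82))]
print(np.mean([atz('scene',p,55) for p in Sr],0))
# machine top height near rack: 
for p,q in(((185,80),(212,195)),):print(tri(p,q))
E
```

```text
[ 517.8 -191.9] 16.971749134342616 R [np.float64(533.8656987117994), np.float64(-244.5398306410081), 70] L [np.float64(501.7566829355724), np.float64(-139.3304626841479), 70]
1.2793808206500898
[ 514.3 -191.4] 16.389424141297937 R [np.float64(529.7725862813536), np.float64(-244.1830056075754), 70] L [np.float64(498.73450465188586), np.float64(-138.6527374909706), 70]
3.124986242971829
[ 516.5 -191.6] 16.754195800851562 R [np.float64(532.3450610202156), np.float64(-244.24396004394166), 70] L [np.float64(500.6357580290537), np.float64(-138.9134321623503), 70]
3.7143548962451973
head [ 534.8 -245.5   94. ] [ 526.  -246.6   94. ]
rack [443.7  52.5  55. ] [441.2  51.8  55. ] [443.5  53.2  52.1]
[445.   53.1  55. ]
[441.5  51.4  55. ]
[489.2 119.7 363.1]
```

```bash
cat >> h.py <<'E'
def rel(p0,y0,p1,y1):
    """dp, angular for a tool-down pose p0,yaw y0 -> p1,y1"""
    R=Ro.from_euler('xyz',[180,0,y0],degrees=True).as_matrix()
    return np.round(R.T@(np.array(p1,float)-p0)/200,3), round(-(y1-y0)/180,3)
E
python3 - <<'E'
from h import *
P=[((160.5,578.1,193.7),164.5),((170,385,250),84.5),((300,260,250),16.8),((380,80,250),16.8),((425,-110,250),16.8),((532,-245,190),16.8)]
for a,b in zip(P,P[1:]): print(rel(*a,*b))
E
```

```text
(array([-0.304, -0.918, -0.282]), 0.444)
(array([-0.56 ,  0.707,  0.   ]), 0.376)
(array([0.123, 0.977, 0.   ]), -0.0)
(array([-0.059,  0.974,  0.   ]), -0.0)
(array([0.317, 0.801, 0.3  ]), -0.0)
```

>>> {"fn": "step_arm", "kwargs": {"targets": [{"dp":[-0.04,-0.12,-0.04],"angular":[0,0,0.055],"fingers":0},{"dp":[-0.08,-0.24,-0.08],"angular":[0,0,0.11],"fingers":0},{"dp":[-0.12,-0.36,-0.12],"angular":[0,0,0.166],"fingers":0},{"dp":[-0.16,-0.48,-0.16],"angular":[0,0,0.222],"fingers":0},{"dp":[-0.2,-0.6,-0.2],"angular":[0,0,0.278],"fingers":0},{"dp":[-0.24,-0.72,-0.24],"angular":[0,0,0.333],"fingers":0},{"dp":[-0.28,-0.84,-0.28],"angular":[0,0,0.389],"fingers":0},{"dp":[-0.304,-0.918,-0.282],"angular":[0,0,0.444],"fingers":0}]}}

```text
time: 2.5
tool_pos: [170.2, 384.4, 251.1]
tcp_rot: [179.9, -0.1, 84.2]
ft_force: [-0.1, -0.2, -0.2]
finger_gap: 85.2
grip_force: 0.0
```

>>> {"fn": "step_arm", "kwargs": {"targets": [{"dp":[-0.07,0.088,0],"angular":[0,0,0.047],"fingers":0},{"dp":[-0.14,0.177,0],"angular":[0,0,0.094],"fingers":0},{"dp":[-0.21,0.265,0],"angular":[0,0,0.141],"fingers":0},{"dp":[-0.28,0.353,0],"angular":[0,0,0.188],"fingers":0},{"dp":[-0.35,0.442,0],"angular":[0,0,0.235],"fingers":0},{"dp":[-0.42,0.53,0],"angular":[0,0,0.282],"fingers":0},{"dp":[-0.49,0.618,0],"angular":[0,0,0.329],"fingers":0},{"dp":[-0.56,0.707,0],"angular":[0,0,0.376],"fingers":0}]}}

```text
time: 3.5
tool_pos: [300.6, 259.5, 250.3]
tcp_rot: [-180.0, -0.0, 16.6]
ft_force: [0.4, -0.3, -0.2]
finger_gap: 85.4
grip_force: 0.0
```

>>> {"fn": "step_arm", "kwargs": {"targets": [{"dp":[0.015,0.122,0],"angular":[0,0,0],"fingers":0},{"dp":[0.03,0.244,0],"angular":[0,0,0],"fingers":0},{"dp":[0.046,0.366,0],"angular":[0,0,0],"fingers":0},{"dp":[0.06,0.488,0],"angular":[0,0,0],"fingers":0},{"dp":[0.077,0.61,0],"angular":[0,0,0],"fingers":0},{"dp":[0.092,0.732,0],"angular":[0,0,0],"fingers":0},{"dp":[0.108,0.855,0],"angular":[0,0,0],"fingers":0},{"dp":[0.123,0.977,0],"angular":[0,0,0],"fingers":0}]}}

```text
time: 4.5
tool_pos: [380.7, 79.5, 250.3]
tcp_rot: [180.0, -0.0, 16.9]
ft_force: [0.2, -0.4, -0.1]
finger_gap: 85.3
grip_force: 0.0
```

>>> {"fn": "step_arm", "kwargs": {"targets": [{"dp":[-0.007,0.122,0],"angular":[0,0,0],"fingers":0},{"dp":[-0.015,0.244,0],"angular":[0,0,0],"fingers":0},{"dp":[-0.022,0.366,0],"angular":[0,0,0],"fingers":0},{"dp":[-0.03,0.488,0],"angular":[0,0,0],"fingers":0},{"dp":[-0.037,0.61,0],"angular":[0,0,0],"fingers":0},{"dp":[-0.044,0.732,0],"angular":[0,0,0],"fingers":0},{"dp":[-0.052,0.855,0],"angular":[0,0,0],"fingers":0},{"dp":[-0.059,0.974,0],"angular":[0,0,0],"fingers":0}]}}

```text
time: 5.5
tool_pos: [425.8, -110.4, 250.2]
tcp_rot: [180.0, -0.0, 16.9]
ft_force: [-0.2, -0.1, -0.1]
finger_gap: 85.6
grip_force: 0.0
```

>>> {"fn": "step_arm", "kwargs": {"targets": [{"dp":[0.045,0.114,0],"angular":[0,0,0],"fingers":0},{"dp":[0.09,0.228,0],"angular":[0,0,0],"fingers":0},{"dp":[0.136,0.343,0],"angular":[0,0,0],"fingers":0},{"dp":[0.18,0.458,0.05],"angular":[0,0,0],"fingers":0},{"dp":[0.226,0.572,0.1],"angular":[0,0,0],"fingers":0},{"dp":[0.272,0.687,0.2],"angular":[0,0,0],"fingers":0},{"dp":[0.317,0.801,0.3],"angular":[0,0,0],"fingers":0},{"dp":[0.317,0.801,0.3],"angular":[0,0,0],"fingers":0}]}}

```text
time: 6.5
tool_pos: [532.0, -244.8, 187.4]
tcp_rot: [-179.8, 0.2, 16.8]
ft_force: [-1.0, 0.1, -0.1]
finger_gap: 84.9
grip_force: 0.0
```

>>> {"fn": "step_arm", "kwargs": {"targets": [{"dp":[0,0,0.1],"angular":[0,0,0],"fingers":0},{"dp":[0,0,0.2],"angular":[0,0,0],"fingers":0},{"dp":[0,0,0.3],"angular":[0,0,0],"fingers":0},{"dp":[0,0,0.36],"angular":[0,0,0],"fingers":0},{"dp":[0,0,0.4],"angular":[0,0,0],"fingers":0.3},{"dp":[0,0,0.425],"angular":[0,0,0],"fingers":0.6},{"dp":[0,0,0.425],"angular":[0,0,0],"fingers":0.6},{"dp":[0,0,0.425],"angular":[0,0,0],"fingers":0.6}], "newtons": 20}}

```text
time: 7.5
tool_pos: [533.3, -244.7, 105.8]
tcp_rot: [180.0, -0.0, 16.9]
ft_force: [-0.8, 0.7, -0.0]
finger_gap: 33.8
grip_force: 0.0
```

```bash
python3 - <<'E'
from h import *
np.set_printoptions(precision=2,suppress=True)
s=sense();print(s['tool_pos'],s['tcp_rot'],s['ft_force'],s['wrist_torque'],s['finger_gap'])
t=snapshot('top');c=snapshot('scene')
a=cv2.resize(t[150:250,370:470],None,fx=4,fy=4,interpolation=2);b=cv2.resize(c[180:280,330:430],None,fx=4,fy=4,interpolation=2)
cv2.imwrite('pics/g1.png',np.hstack([a,b]))
E
```

```text
[ 533.33 -244.73  105.8 ] [179.95  -0.05  16.88] [-0.84  0.72 -0.03] [0.01 0.02 0.01] 33.794944715121915
```

View pics/g1.png

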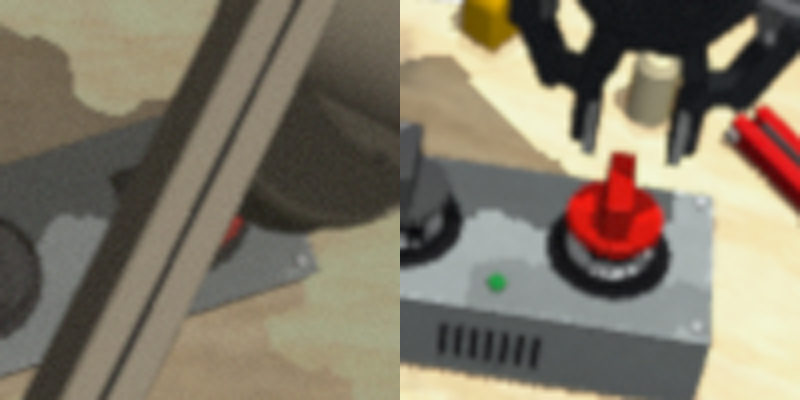

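The fingers straddle the wing in y, but their tips look a bit high or far (scene crop tips (590,145) and (672,160), wing top (625,155)). I'll check by projection.

```bash
python3 - <<'E'
from h import *
np.set_printoptions(precision=1,suppress=True)
c=lambda X:(proj('scene',X)-[330,180])*4
th=np.radians(16.88);y=np.array([-np.sin(th),np.cos(th),0]);x=np.array([np.cos(th),np.sin(th),0]);o=np.array([533.3,-244.7,0])
for z in(106,112,118):
  print(z,[c(o+k*y+[0,0,z]) for k in(22,-22)])
for q in (np.array([532,-245,0]),np.array([526,-246,0])):
 print('wing top -x end,+x end',c(q-20*x+[0,0,120]),c(q+20*x+[0,0,120]),'head ctr',c(q+[0,0,94]),'head edges',c(q+24*y+[0,0,90]),c(q-24*y+[0,0,90]))
 print('wing front foot',c(q-20*x+[0,0,94]), 'collar', c(q+[0,0,70]))
E
```

```text
106 [array([175.7, 188.7]), array([263.2, 201.1])]
112 [array([177. , 180.9]), array([265. , 193.2])]
118 [array([178.4, 172.9]), array([266.9, 185.3])]
wing top -x end,+x end [220.6 208.5] [224.8 149.3] head ctr [215.8 212.3] head edges [167.9 210.7] [262.  224.1]
wing front foot [213.6 242.4] collar [209.8 242.2]
wing top -x end,+x end [218.3 217.6] [222.6 157.8] head ctr [213.6 221. ] head edges [165.4 219.3] [260.1 232.9]
wing front foot [211.3 251.4] collar [207.6 250.9]
```

```bash
python3 - <<'E'
from h import *
c=snapshot('scene');k=cv2.resize(c[150:240,350:440],None,fx=6.5,fy=6.5,interpolation=2)
k=np.clip(k.astype(float)*1.6+15,0,255).astype(np.uint8)
th=np.radians(16.88);y=np.array([-np.sin(th),np.cos(th),0]);o=np.array([533.3,-244.7,0])
for z in(108,127):
  for d in(17,-17):
    p=((proj('scene',o+d*y+[0,0,z])-[350,150]+.5)*6.5).astype(int);cv2.circle(k,tuple(int(v) for v in p),2,(0,255,0),-1)
cv2.imwrite('pics/g2.png',k)
E
```

```text
(no output)
```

View pics/g2.png

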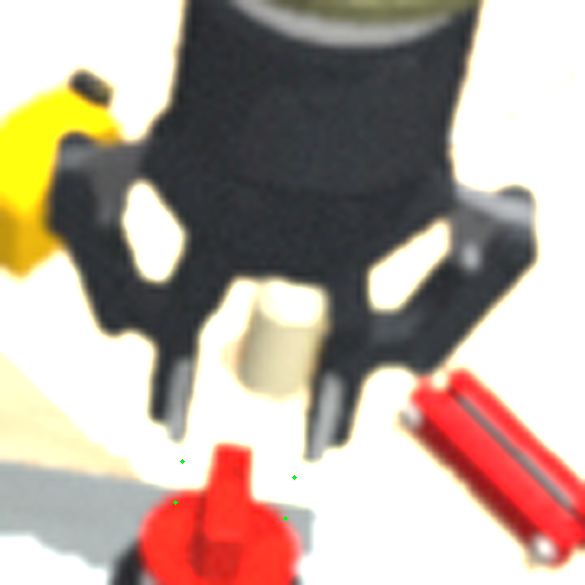

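The tips appear at crop (170,435)/(318,455), about 30 mm above (or beyond) the prediction. I'll descend gently and feel for contact.

>>> {"fn": "step_arm", "kwargs": {"targets": [{"dp":[0,0,0.006],"angular":[0,0,0],"fingers":0.6},{"dp":[0,0,0.012],"angular":[0,0,0],"fingers":0.6},{"dp":[0,0,0.018],"angular":[0,0,0],"fingers":0.6},{"dp":[0,0,0.024],"angular":[0,0,0],"fingers":0.6},{"dp":[0,0,0.03],"angular":[0,0,0],"fingers":0.6},{"dp":[0,0,0.035],"angular":[0,0,0],"fingers":0.6},{"dp":[0,0,0.04],"angular":[0,0,0],"fingers":0.6},{"dp":[0,0,0.04],"angular":[0,0,0],"fingers":0.6}]}}

```text
time: 8.65
tool_pos: [532.8, -244.4, 97.0]
tcp_rot: [-180.0, 0.0, 16.9]
ft_force: [-0.5, -0.5, 0.4]
finger_gap: 34.1
grip_force: 0.0
```

```bash
python3 - <<'E'
from h import *
s=sense();print(s['tool_pos'],s['ft_force'],s['wrist_torque'])
print(camera_params('scene'))
t=snapshot('top');c=snapshot('scene')
a=cv2.resize(t[110:250,340:480],None,fx=2.86,fy=2.86,interpolation=2);b=cv2.resize(c[150:240,350:440],None,fx=4.44,fy=4.44,interpolation=2)
cv2.imwrite('pics/g3.png',np.clip(np.hstack([a[:400,:400],b[:400,:399]]).astype(float)*1.5,0,255))
E
```

```text
[ 532.84628704 -244.4346308    97.00531932] [-0.52350916 -0.50316637  0.39743651] [ 0.03028752 -0.00759525  0.04942966]
{'vfov': 55.69369463791378, 'cx': 319.87782325098607, 'cy': 197.11183701616014, 'R': array([[ 0.45329352, -0.89125778,  0.01358512],
       [-0.61810373, -0.3252757 , -0.71564202],
       [ 0.64224043,  0.31599887, -0.69833512]]), 't': array([-330.06342754,  389.76318558,  573.73158913])}[ WARN:0@4.153] global loadsave.cpp:1063 imwrite_ Unsupported depth image for selected encoder is fallbacked to CV_8U.
```

View pics/g3.png

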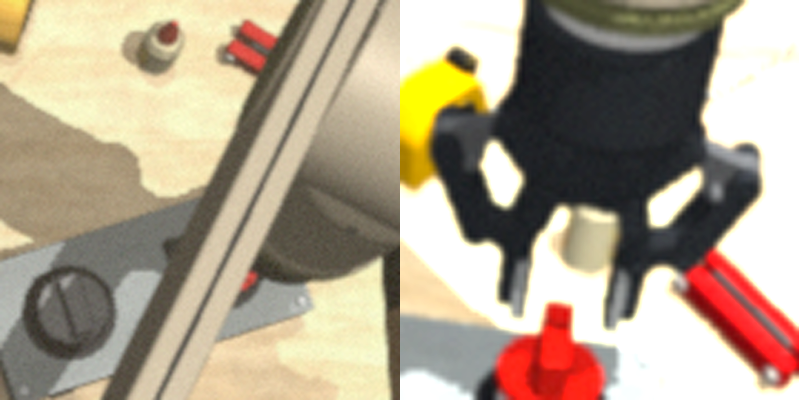

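The top view hides the gripper under the forearm. In the scene view the tips are at (512,310) and (612,325), still above or beyond the wing. Closing gently will show whether the wing is between them.

>>> {"fn": "step_arm", "kwargs": {"targets": [{"dp":[0,0,0],"angular":[0,0,0],"fingers":0.65},{"dp":[0,0,0],"angular":[0,0,0],"fingers":0.7},{"dp":[0,0,0],"angular":[0,0,0],"fingers":0.74},{"dp":[0,0,0],"angular":[0,0,0],"fingers":0.78},{"dp":[0,0,0],"angular":[0,0,0],"fingers":0.82},{"dp":[0,0,0],"angular":[0,0,0],"fingers":0.85},{"dp":[0,0,0],"angular":[0,0,0],"fingers":0.87},{"dp":[0,0,0],"angular":[0,0,0],"fingers":0.87}], "newtons": 20}}

```text
time: 9.75
tool_pos: [532.9, -244.4, 97.1]
tcp_rot: [-180.0, 0.0, 16.9]
ft_force: [-0.6, -0.5, 0.2]
finger_gap: 11.2
grip_force: 0.0
```

```bash
python3 - <<'E'
from h import *
s=sense();print(s['tool_pos'],s['ft_force'],s['wrist_torque'],s['finger_gap'])
c=snapshot('scene')
b=cv2.resize(c[170:250,340:430],None,fx=6,fy=6,interpolation=2)
cv2.imwrite('pics/g4.png',np.clip(b.astype(float)*1.5,0,255).astype(np.uint8))
E
```

```text
[ 532.86874306 -244.44108282   97.06599655] [-0.63498225 -0.45324186  0.17543968] [-0.04866277 -0.04491771  0.01107543] 11.15910922382625
```

View pics/g4.png

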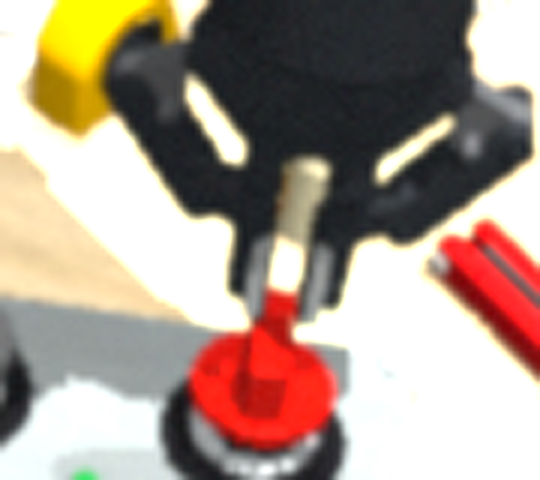

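```bash
python3 - <<'E'
from h import *
for z in(97,105,115,120,125,130,135): print(z,atz('scene',(387.3,222.0),z))
E
```

```text
97 [ 561.22042259 -241.31220826   97.        ]
105 [ 553.87325487 -242.77543558  105.        ]
115 [ 544.68929523 -244.60446974  115.        ]
120 [ 540.09731541 -245.51898682  120.        ]
125 [ 535.50533559 -246.4335039   125.        ]
130 [ 530.91335577 -247.34802098  130.        ]
135 [ 526.32137594 -248.26253806  135.        ]
```

>>> {"fn": "step_arm", "kwargs": {"targets": [{"dp":[0,0,0],"angular":[0,0,0],"fingers":0.6},{"dp":[0.02,0,0],"angular":[0,0,0],"fingers":0.6},{"dp":[0.04,0,0.0],"angular":[0,0,0],"fingers":0.6},{"dp":[0.04,0,0.02],"angular":[0,0,0],"fingers":0.6},{"dp":[0.04,0,0.04],"angular":[0,0,0],"fingers":0.6},{"dp":[0.04,0,0.06],"angular":[0,0,0],"fingers":0.6},{"dp":[0.04,0,0.085],"angular":[0,0,0],"fingers":0.6},{"dp":[0.04,0,0.085],"angular":[0,0,0],"fingers":0.6}]}}

```text
time: 10.8
tool_pos: [540.0, -241.9, 79.3]
tcp_rot: [-180.0, 0.0, 16.9]
ft_force: [-0.1, 0.7, 1.0]
finger_gap: 34.3
grip_force: 0.0
```

>>> {"fn": "step_arm", "kwargs": {"targets": [{"dp":[0,0,0],"angular":[0,0,0],"fingers":0.65},{"dp":[0,0,0],"angular":[0,0,0],"fingers":0.7},{"dp":[0,0,0],"angular":[0,0,0],"fingers":0.74},{"dp":[0,0,0],"angular":[0,0,0],"fingers":0.76},{"dp":[0,0,0],"angular":[0,0,0],"fingers":0.78},{"dp":[0,0,0],"angular":[0,0,0],"fingers":0.8},{"dp":[0,0,0],"angular":[0,0,0],"fingers":0.82},{"dp":[0,0,0],"angular":[0,0,0],"fingers":0.84}], "newtons": 20}}

```text
time: 11.8
tool_pos: [540.6, -242.1, 80.1]
tcp_rot: [-180.0, -0.0, 16.9]
ft_force: [0.2, 0.9, 0.6]
finger_gap: 13.9
grip_force: 4.3
```

```bash
python3 - <<'E'
from h import *
s=sense();print({k:s[k] for k in('tool_pos','tcp_rot','ft_force','wrist_torque','finger_gap','grip_force')})
c=snapshot('scene')
b=cv2.resize(c[170:250,340:430],None,fx=6,fy=6,interpolation=2)
cv2.imwrite('pics/g5.png',np.clip(b.astype(float)*1.5,0,255).astype(np.uint8))
E
```

```text
{'tool_pos': array([ 540.55603758, -242.11770535,   80.12713647]), 'tcp_rot': array([-1.79998074e+02, -3.59370275e-03,  1.68809963e+01]), 'ft_force': array([0.1653625 , 0.85136742, 0.61209213]), 'wrist_torque': array([0.07362585, 0.03461909, 0.03199719]), 'finger_gap': 13.859041946391066, 'grip_force': 4.279147088527679}
```

The wing is gripped at 13.9 mm, so the true tips sit about 30 mm above the reported TCP. I'll open a little, recentre on the wing and go lower.

>>> {"fn": "step_arm", "kwargs": {"targets": [{"dp":[0,0,0],"angular":[0,0,0],"fingers":0.72},{"dp":[0,0,0],"angular":[0,0,0],"fingers":0.68},{"dp":[-0.02,0,0.0],"angular":[0,0,0],"fingers":0.68},{"dp":[-0.04,0,0.01],"angular":[0,0,0],"fingers":0.68},{"dp":[-0.04,0,0.025],"angular":[0,0,0],"fingers":0.68},{"dp":[-0.04,0,0.04],"angular":[0,0,0],"fingers":0.68},{"dp":[-0.04,0,0.05],"angular":[0,0,0],"fingers":0.68},{"dp":[-0.04,0,0.05],"angular":[0,0,0],"fingers":0.68}]}}

```text
time: 12.85
tool_pos: [532.8, -244.3, 69.8]
tcp_rot: [-180.0, 0.0, 16.9]
ft_force: [0.1, -0.6, 0.2]
finger_gap: 27.9
grip_force: 0.0
```

>>> {"fn": "step_arm", "kwargs": {"targets": [{"dp":[0,0,0.003],"angular":[0,0,0],"fingers":0.68},{"dp":[0,0,0.006],"angular":[0,0,0],"fingers":0.68},{"dp":[0,0,0.009],"angular":[0,0,0],"fingers":0.68},{"dp":[0,0,0.012],"angular":[0,0,0],"fingers":0.68},{"dp":[0,0,0.015],"angular":[0,0,0],"fingers":0.68},{"dp":[0,0,0.015],"angular":[0,0,0],"fingers":0.68},{"dp":[0,0,0.015],"angular":[0,0,0],"fingers":0.68},{"dp":[0,0,0.015],"angular":[0,0,0],"fingers":0.68}]}}

```text
time: 13.85
tool_pos: [532.9, -244.5, 67.1]
tcp_rot: [180.0, -0.0, 16.9]
ft_force: [-0.1, 0.2, -0.1]
finger_gap: 26.9
grip_force: 0.0
```

>>> {"fn": "step_arm", "kwargs": {"targets": [{"dp":[0,0,0.003],"angular":[0,0,0],"fingers":0.72},{"dp":[0,0,0.006],"angular":[0,0,0],"fingers":0.75},{"dp":[0,0,0.009],"angular":[0,0,0],"fingers":0.75},{"dp":[0,0,0.012],"angular":[0,0,0],"fingers":0.75},{"dp":[0,0,0.015],"angular":[0,0,0],"fingers":0.75},{"dp":[0,0,0.015],"angular":[0,0,0],"fingers":0.75},{"dp":[0,0,0.015],"angular":[0,0,0],"fingers":0.75},{"dp":[0,0,0.015],"angular":[0,0,0],"fingers":0.75}]}}

```text
time: 14.85
tool_pos: [532.9, -244.4, 64.1]
tcp_rot: [-180.0, -0.0, 16.9]
ft_force: [-0.1, 0.4, 0.4]
finger_gap: 21.7
grip_force: 0.0
```

```bash
python3 - <<'E'
from h import *
s=sense();print({k:s[k] for k in('tool_pos','ft_force','wrist_torque','finger_gap')})
c=snapshot('scene')
b=cv2.resize(c[180:260,350:430],None,fx=7,fy=7,interpolation=2)
cv2.imwrite('pics/g6.png',np.clip(b.astype(float)*1.5,0,255).astype(np.uint8))
E
```

```text
{'tool_pos': array([ 532.88271987, -244.44906032,   64.10171804]), 'ft_force': array([-0.14893903,  0.43869225,  0.44855201]), 'wrist_torque': array([-0.03677901,  0.03387833,  0.02013367]), 'finger_gap': 21.70805963851645}
```

View pics/g6.png

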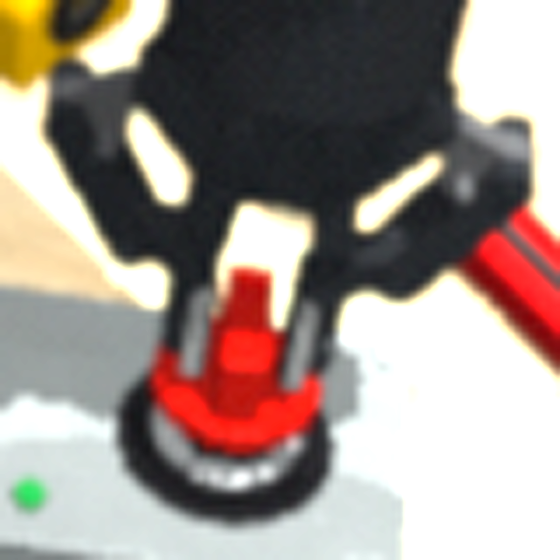

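The fingers straddle the wing at (195,330)/(300,345), with the tips just above the head. Now I'll grip.

>>> {"fn": "step_arm", "kwargs": {"targets": [{"dp":[0,0,0],"angular":[0,0,0],"fingers":0.78},{"dp":[0,0,0],"angular":[0,0,0],"fingers":0.8},{"dp":[0,0,0],"angular":[0,0,0],"fingers":0.82},{"dp":[0,0,0],"angular":[0,0,0],"fingers":0.84},{"dp":[0,0,0],"angular":[0,0,0],"fingers":0.87},{"dp":[0,0,0],"angular":[0,0,0],"fingers":0.9},{"dp":[0,0,0],"angular":[0,0,0],"fingers":1},{"dp":[0,0,0],"angular":[0,0,0],"fingers":1}], "newtons": 30}}

```text
time: 15.9
tool_pos: [532.9, -244.4, 64.2]
tcp_rot: [-180.0, -0.0, 16.9]
ft_force: [-0.1, 1.1, 2.2]
finger_gap: 13.3
grip_force: 31.1
```

```bash
python3 - <<'E'
from h import *
s=sense();print({k:s[k] for k in('tool_pos','tcp_rot','ft_force','wrist_torque','finger_gap','grip_force')})
E
```

```text
{'tool_pos': array([ 532.90676423, -244.44135912,   64.16195367]), 'tcp_rot': array([-1.79998492e+02, -3.39579595e-03,  1.68850077e+01]), 'ft_force': array([-0.12976709,  1.11172876,  2.16699612]), 'wrist_torque': array([0.21192829, 0.15584841, 0.00103943]), 'finger_gap': 13.253547965493112, 'grip_force': 31.065165996551514}
```

>>> {"fn": "step_arm", "kwargs": {"targets": [{"dp":[0,0,0.003],"angular":[0,0,0],"fingers":1},{"dp":[0,0,0.006],"angular":[0,0,0],"fingers":1},{"dp":[0,0,0.009],"angular":[0,0,0],"fingers":1},{"dp":[0,0,0.012],"angular":[0,0,0],"fingers":1},{"dp":[0,0,0.015],"angular":[0,0,0],"fingers":1},{"dp":[0,0,0.018],"angular":[0,0,0],"fingers":1},{"dp":[0,0,0.02],"angular":[0,0,0],"fingers":1},{"dp":[0,0,0.02],"angular":[0,0,0],"fingers":1}]}}

```text
time: 16.9
tool_pos: [533.1, -244.6, 60.7]
tcp_rot: [180.0, -0.0, 16.9]
ft_force: [-1.9, 2.0, 5.7]
finger_gap: 12.8
grip_force: 31.6
```

>>> {"fn": "step_arm", "kwargs": {"targets": [{"dp":[0,0,0.002],"angular":[0,0,0],"fingers":1},{"dp":[0,0,0.004],"angular":[0,0,0],"fingers":1},{"dp":[0,0,0.006],"angular":[0,0,0],"fingers":1},{"dp":[0,0,0.008],"angular":[0,0,0],"fingers":1},{"dp":[0,0,0.01],"angular":[0,0,0],"fingers":1},{"dp":[0,0,0.01],"angular":[0,0,0],"fingers":1},{"dp":[0,0,0.01],"angular":[0,0,0],"fingers":1},{"dp":[0,0,0.01],"angular":[0,0,0],"fingers":1}]}}

```text
time: 17.9
tool_pos: [533.2, -244.6, 58.8]
tcp_rot: [180.0, -0.0, 16.9]
ft_force: [-2.0, 2.0, 6.0]
finger_gap: 13.6
grip_force: 31.7
```

>>> {"fn": "step_arm", "kwargs": {"targets": [{"dp":[0,0,0.002],"angular":[0,0,0],"fingers":1},{"dp":[0,0,0.003],"angular":[0,0,0],"fingers":1},{"dp":[0,0,0.004],"angular":[0,0,0],"fingers":1},{"dp":[0,0,0.005],"angular":[0,0,0],"fingers":1},{"dp":[0,0,0.005],"angular":[0,0,0],"fingers":1},{"dp":[0,0,0.005],"angular":[0,0,0],"fingers":1},{"dp":[0,0,0.005],"angular":[0,0,0],"fingers":1},{"dp":[0,0,0.005],"angular":[0,0,0],"fingers":1}]}}

```text
time: 18.9
tool_pos: [533.2, -244.6, 57.9]
tcp_rot: [180.0, -0.0, 16.9]
ft_force: [-2.7, 1.8, 6.2]
finger_gap: 12.9
grip_force: 31.7
```

>>> {"fn": "step_arm", "kwargs": {"targets": [{"dp":[0,0,0.002],"angular":[0,0,0],"fingers":1},{"dp":[0,0,0.004],"angular":[0,0,0],"fingers":1},{"dp":[0,0,0.006],"angular":[0,0,0],"fingers":1},{"dp":[0,0,0.008],"angular":[0,0,0],"fingers":1},{"dp":[0,0,0.01],"angular":[0,0,0],"fingers":1},{"dp":[0,0,0.01],"angular":[0,0,0],"fingers":1},{"dp":[0,0,0.01],"angular":[0,0,0],"fingers":1},{"dp":[0,0,0.01],"angular":[0,0,0],"fingers":1}]}}

```text
time: 19.9
tool_pos: [533.6, -244.8, 57.0]
tcp_rot: [179.9, -0.1, 16.9]
ft_force: [-3.7, 3.2, 14.3]
finger_gap: 13.1
grip_force: 32.8
```

It went solid at about 7 mm down. I'll ease to roughly 9 N and start the twist.

>>> {"fn": "step_arm", "kwargs": {"targets": [{"dp":[-0.001,-0.002,-0.003],"angular":[0,0,0],"fingers":1},{"dp":[-0.001,-0.002,-0.003],"angular":[0,0,-0.01],"fingers":1},{"dp":[-0.001,-0.002,-0.003],"angular":[0,0,-0.03],"fingers":1},{"dp":[-0.001,-0.002,-0.003],"angular":[0,0,-0.05],"fingers":1},{"dp":[-0.001,-0.002,-0.003],"angular":[0,0,-0.07],"fingers":1},{"dp":[-0.001,-0.002,-0.003],"angular":[0,0,-0.09],"fingers":1},{"dp":[-0.001,-0.002,-0.003],"angular":[0,0,-0.11],"fingers":1},{"dp":[-0.001,-0.002,-0.003],"angular":[0,0,-0.11],"fingers":1}]}}

```text
time: 20.9
tool_pos: [533.8, -245.0, 57.1]
tcp_rot: [179.8, -0.1, 36.7]
ft_force: [0.6, -0.9, 6.4]
finger_gap: 13.1
grip_force: 31.8
```

```bash
python3 - <<'E'
from h import *
s=sense();print({k:s[k] for k in('tool_pos','tcp_rot','ft_force','wrist_torque','finger_gap','grip_force')})
E
```

```text
{'tool_pos': array([ 533.81575068, -245.02744288,   57.14927835]), 'tcp_rot': array([ 1.79826357e+02, -6.04491940e-02,  3.67364707e+01]), 'ft_force': array([ 0.55662322, -0.88665262,  6.44370753]), 'wrist_torque': array([-0.05633076, -0.02017036, -0.01973393]), 'finger_gap': 13.082837773397006, 'grip_force': 31.752081513404846}
```

>>> {"fn": "step_arm", "kwargs": {"targets": [{"dp":[0,0,0],"angular":[0,0,-0.035],"fingers":1},{"dp":[0,0,0],"angular":[0,0,-0.07],"fingers":1},{"dp":[0,0,0],"angular":[0,0,-0.105],"fingers":1},{"dp":[0,0,0],"angular":[0,0,-0.14],"fingers":1},{"dp":[0,0,0],"angular":[0,0,-0.175],"fingers":1},{"dp":[0,0,0],"angular":[0,0,-0.21],"fingers":1},{"dp":[0,0,0],"angular":[0,0,-0.235],"fingers":1},{"dp":[0,0,0],"angular":[0,0,-0.235],"fingers":1}]}}

```text
time: 21.9
tool_pos: [534.0, -245.0, 57.2]
tcp_rot: [179.8, 0.1, 79.0]
ft_force: [1.2, -0.1, 8.4]
finger_gap: 13.3
grip_force: 31.7
```

```bash
python3 - <<'E'
from h import *
s=sense();print({k:s[k] for k in('tool_pos','tcp_rot','ft_force','wrist_torque','finger_gap','grip_force')})
E
```

```text
{'tool_pos': array([ 534.02951844, -245.04941022,   57.24440405]), 'tcp_rot': array([1.79803047e+02, 7.08978594e-02, 7.90483527e+01]), 'ft_force': array([ 1.20705383, -0.07656132,  8.38649152]), 'wrist_torque': array([-0.07852732, -0.11714217,  0.01644404]), 'finger_gap': 13.270267048343516, 'grip_force': 31.74286723136902}
```

>>> {"fn": "step_arm", "kwargs": {"targets": [{"dp":[0,0,-0.01],"angular":[0,0,0],"fingers":1},{"dp":[0,0,-0.02],"angular":[0,0,0],"fingers":1},{"dp":[0,0,-0.03],"angular":[0,0,0],"fingers":1},{"dp":[0,0,-0.04],"angular":[0,0,0],"fingers":1},{"dp":[0,0,-0.05],"angular":[0,0,0],"fingers":1},{"dp":[0,0,-0.06],"angular":[0,0,0],"fingers":1},{"dp":[0,0,-0.07],"angular":[0,0,0],"fingers":1},{"dp":[0,0,-0.07],"angular":[0,0,0],"fingers":1}]}}

```text
time: 22.9
tool_pos: [533.3, -244.6, 70.1]
tcp_rot: [179.9, 0.0, 79.0]
ft_force: [5.3, -2.9, 2.7]
finger_gap: 13.1
grip_force: 31.4
```

```bash
python3 - <<'E'
from h import *
s=sense();print({k:s[k] for k in('tool_pos','tcp_rot','ft_force','wrist_torque','finger_gap','grip_force')})
E
```

```text
{'tool_pos': array([ 533.26525666, -244.60555141,   70.10671396]), 'tcp_rot': array([1.79905154e+02, 3.49609078e-02, 7.89795605e+01]), 'ft_force': array([ 5.26840902, -2.90908263,  2.70212204]), 'wrist_torque': array([-5.59701311e-01, -9.70747080e-01, -7.12841093e-04]), 'finger_gap': 13.111952015232506, 'grip_force': 31.392256021499634}
```

>>> {"fn": "step_arm", "kwargs": {"targets": [{"dp":[-0.001,0.003,-0.01],"angular":[0,0,0],"fingers":1},{"dp":[-0.001,0.003,-0.03],"angular":[0,0,0],"fingers":1},{"dp":[-0.001,0.003,-0.06],"angular":[0,0,0],"fingers":1},{"dp":[-0.001,0.003,-0.09],"angular":[0,0,0],"fingers":1},{"dp":[-0.001,0.003,-0.12],"angular":[0,0,0],"fingers":1},{"dp":[-0.001,0.003,-0.15],"angular":[0,0,0],"fingers":1},{"dp":[-0.001,0.003,-0.18],"angular":[0,0,0],"fingers":1},{"dp":[-0.001,0.003,-0.2],"angular":[0,0,0],"fingers":1}]}}

```text
time: 23.9
tool_pos: [533.2, -244.5, 110.2]
tcp_rot: [180.0, 0.0, 79.0]
ft_force: [0.5, -0.4, -1.1]
finger_gap: 13.2
grip_force: 30.7
```

>>> {"fn": "step_arm", "kwargs": {"targets": [{"dp":[0,0,-0.03],"angular":[0,0,0],"fingers":1},{"dp":[0,0,-0.07],"angular":[0,0,0],"fingers":1},{"dp":[0,0,-0.12],"angular":[0,0,0],"fingers":1},{"dp":[0,0,-0.17],"angular":[0,0,0],"fingers":1},{"dp":[0,0,-0.22],"angular":[0,0,0],"fingers":1},{"dp":[0,0,-0.27],"angular":[0,0,0],"fingers":1},{"dp":[0,0,-0.3],"angular":[0,0,0],"fingers":1},{"dp":[0,0,-0.3],"angular":[0,0,0],"fingers":1}]}}

```text
time: 24.9
tool_pos: [533.5, -244.6, 170.4]
tcp_rot: [179.9, 0.0, 79.0]
ft_force: [-0.1, -0.1, -1.3]
finger_gap: 13.1
grip_force: 30.7
```

```bash
python3 - <<'E'
from h import *
np.set_printoptions(precision=2,suppress=True)
s=sense();print({k:s[k] for k in('tool_pos','tcp_rot','ft_force','wrist_torque','finger_gap','grip_force')})
c=snapshot('scene');cv2.imwrite('pics/lift.png',cv2.resize(c[120:270,270:450],None,fx=4,fy=4,interpolation=2))
for l in('red_cap','red_cap_tip','red_cap_grip','red_cap_pin'):
  for d in pinpoint('scene',l)[:2]: print(l,d['conf'],d['at'])
p=np.array(s['tool_pos'])
for dz,n in((30-29.2-0+8,'o?'),): pass
for n,d in(('origin',86-64.2),('tip',86-64.2-52),('grip',107-64.2)): print(n,proj('scene',p+[0,0,d]))
print(rel(p,s['tcp_rot'][2],(443.3,52.4,p[2]),79))
E
```

```text
{'tool_pos': array([ 533.47, -244.64,  170.39]), 'tcp_rot': array([179.94,   0.02,  78.98]), 'ft_force': array([-0.08, -0.1 , -1.32]), 'wrist_torque': array([-0.02,  0.03, -0.06]), 'finger_gap': 13.136164570850843, 'grip_force': 30.669232606887817}
red_cap 0.93 [320.1, 301.3]
red_cap 0.78 [389.7, 202.5]
red_cap_tip 0.87 [386.4, 218.6]
red_cap_tip 0.75 [319.3, 317.3]
red_cap_grip 0.9 [391.0, 190.5]
red_cap_grip 0.86 [322.7, 295.4]
red_cap_pin 0.89 [317.7, 309.5]
red_cap_pin 0.84 [388.4, 209.8]
origin [390.99 198.22]
tip [387.15 217.17]
grip [392.66 190.  ]
(array([ 1.37, -0.73, -0.  ]), np.float64(-0.0))
```

View pics/lift.png

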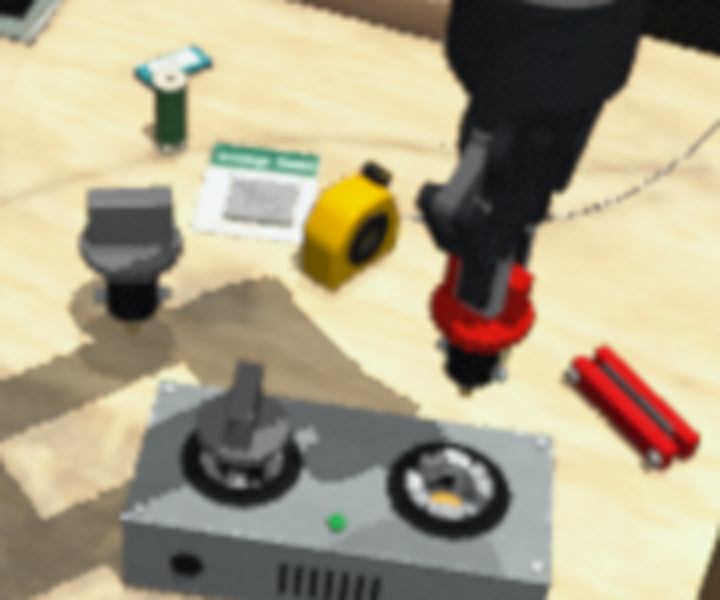

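The red cap is drawn out at (480,300) with its fuse, and the grey cap is still locked. Next I'll carry it over to the rack.

>>> {"fn": "step_arm", "kwargs": {"targets": [{"dp":[0.06,-0.03,0],"angular":[0,0,0],"fingers":1},{"dp":[0.15,-0.08,0],"angular":[0,0,0],"fingers":1},{"dp":[0.25,-0.13,0],"angular":[0,0,0],"fingers":1},{"dp":[0.36,-0.19,0],"angular":[0,0,0],"fingers":1},{"dp":[0.47,-0.25,0],"angular":[0,0,0],"fingers":1},{"dp":[0.58,-0.31,0],"angular":[0,0,0],"fingers":1},{"dp":[0.69,-0.36,0],"angular":[0,0,0],"fingers":1},{"dp":[0.8,-0.42,0],"angular":[0,0,0],"fingers":1}]}}

```text
time: 26.15
tool_pos: [480.6, -69.6, 169.7]
tcp_rot: [180.0, -0.0, 79.0]
ft_force: [1.1, 0.3, -0.9]
finger_gap: 13.0
grip_force: 30.7
```

```bash
python3 - <<'E'
from h import *
s=sense();p=s['tool_pos'];print(p,s['ft_force'],rel(p,s['tcp_rot'][2],(443.8,51.7,110),79))
E
```

```text
[480.62784273 -69.64786082 169.72244556] [ 1.052813    0.31961431 -0.89645087] (array([ 0.561, -0.296,  0.299]), np.float64(0.0))
```

>>> {"fn": "step_arm", "kwargs": {"targets": [{"dp":[0.1,-0.05,0],"angular":[0,0,0],"fingers":1},{"dp":[0.2,-0.105,0],"angular":[0,0,0],"fingers":1},{"dp":[0.3,-0.16,0],"angular":[0,0,0],"fingers":1},{"dp":[0.4,-0.21,0],"angular":[0,0,0.0],"fingers":1},{"dp":[0.48,-0.255,0.08],"angular":[0,0,0],"fingers":1},{"dp":[0.54,-0.285,0.18],"angular":[0,0,0],"fingers":1},{"dp":[0.561,-0.296,0.27],"angular":[0,0,0],"fingers":1},{"dp":[0.561,-0.296,0.299],"angular":[0,0,0],"fingers":1}]}}

```text
time: 27.15
tool_pos: [443.4, 50.5, 108.5]
tcp_rot: [-179.9, 0.0, 79.0]
ft_force: [0.7, -0.1, -1.1]
finger_gap: 12.9
grip_force: 30.7
```

```bash
python3 - <<'E'
from h import *
np.set_printoptions(precision=2,suppress=True)
s=sense();p=np.array(s['tool_pos']);print({k:s[k] for k in('tool_pos','tcp_rot','ft_force','wrist_torque')})
c=snapshot('scene');cv2.imwrite('pics/rack.png',cv2.resize(c[130:280,160:340],None,fx=4,fy=4,interpolation=2))
for l in('rack_hole0','red_cap','red_cap_tip','red_cap_pin','red_cap_grip'):
  for d in pinpoint('scene',l)[:2]: print(l,d['conf'],np.array(d['at']))
for n,d in(('origin',21.8),('tip',21.8-52),('pin',21.8-29),('grip',42.8)): print(n,proj('scene',p+[0,0,d]))
print('hole',proj('scene',(443.3,52.4,55)), 'dpx/dx,dy',proj('scene',p+[1,0,0])-proj('scene',p),proj('scene',p+[0,1,0])-proj('scene',p))
E
```

```text
{'tool_pos': array([443.37,  50.47, 108.45]), 'tcp_rot': array([-179.89,    0.03,   79.04]), 'ft_force': array([ 0.7 , -0.12, -1.08]), 'wrist_torque': array([ 0.  ,  0.02, -0.06])}
rack_hole0 0.87 [238.9 220.9]
rack_hole0 0.69 [235.4 219.2]
red_cap 0.89 [234.7 202.5]
red_cap 0.7 [318.4 300.9]
red_cap_tip 0.97 [320.4 317.2]
red_cap_tip 0.84 [239.7 216.9]
red_cap_pin 0.86 [321.4 310.9]
red_cap_pin 0.67 [332.8 224.4]
red_cap_grip 0.77 [233.3 195.3]
red_cap_grip 0.75 [321.9 296. ]
origin [236.62 200.05]
tip [239.98 217.11]
pin [238.53 209.75]
grip [235.17 192.71]
hole [240.65 223.97] dpx/dx,dy [ 0.28 -0.3 ] [-0.39 -0.16]
```

View pics/rack.png

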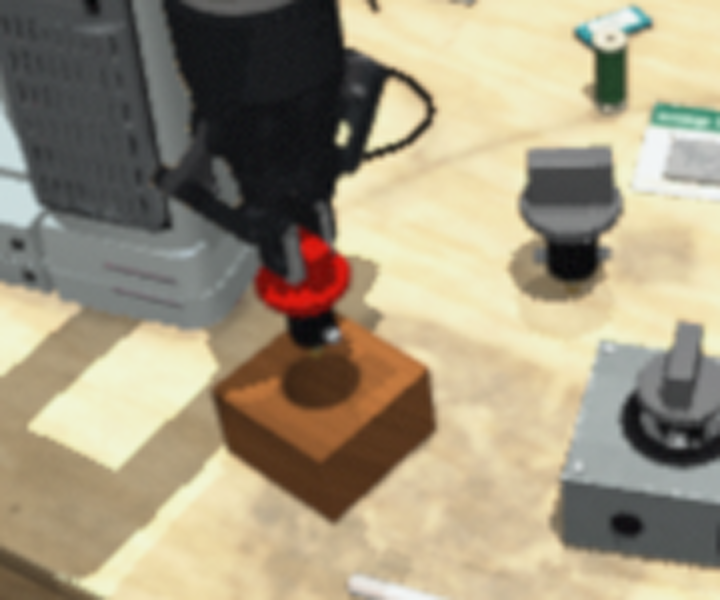

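The cap hangs above the rack hole: tip at crop (315,345), hole at (320,377). I'll lower it to just above the mouth and check.

>>> {"fn": "step_arm", "kwargs": {"targets": [{"dp":[0,0,0.02],"angular":[0,0,0],"fingers":1},{"dp":[0,0,0.04],"angular":[0,0,0],"fingers":1},{"dp":[0,0,0.06],"angular":[0,0,0],"fingers":1},{"dp":[0,0,0.08],"angular":[0,0,0],"fingers":1},{"dp":[0,0,0.1],"angular":[0,0,0],"fingers":1},{"dp":[0,0,0.11],"angular":[0,0,0],"fingers":1},{"dp":[0,0,0.11],"angular":[0,0,0],"fingers":1},{"dp":[0,0,0.11],"angular":[0,0,0],"fingers":1}]}}

```text
time: 28.45
tool_pos: [444.7, 50.1, 88.1]
tcp_rot: [180.0, -0.0, 79.0]
ft_force: [0.3, -0.0, -0.5]
finger_gap: 13.2
grip_force: 30.7
```

>>> {"fn": "step_arm", "kwargs": {"targets": [{"dp":[0.004,-0.002,0],"angular":[0,0,0],"fingers":1},{"dp":[0.008,-0.004,0.02],"angular":[0,0,0],"fingers":1},{"dp":[0.008,-0.004,0.05],"angular":[0,0,0],"fingers":1},{"dp":[0.008,-0.004,0.08],"angular":[0,0,0],"fingers":1},{"dp":[0.008,-0.004,0.1],"angular":[0,0,0],"fingers":1},{"dp":[0.008,-0.004,0.105],"angular":[0,0,0],"fingers":1},{"dp":[0.008,-0.004,0.11],"angular":[0,0,0],"fingers":1},{"dp":[0.008,-0.004,0.11],"angular":[0,0,0],"fingers":1}]}}

```text
time: 29.45
tool_pos: [444.2, 51.8, 66.0]
tcp_rot: [180.0, -0.0, 79.0]
ft_force: [-0.1, 0.4, -1.0]
finger_gap: 13.3
grip_force: 30.7
```

>>> {"fn": "step_arm", "kwargs": {"targets": [{"dp":[0,0,0.005],"angular":[0,0,0],"fingers":1},{"dp":[0,0,0.01],"angular":[0,0,0],"fingers":1},{"dp":[0,0,0.015],"angular":[0,0,0],"fingers":1},{"dp":[0,0,0.02],"angular":[0,0,0],"fingers":1},{"dp":[0,0,0.025],"angular":[0,0,0],"fingers":1},{"dp":[0,0,0.03],"angular":[0,0,0],"fingers":1},{"dp":[0,0,0.03],"angular":[0,0,0],"fingers":1},{"dp":[0,0,0.03],"angular":[0,0,0],"fingers":1}]}}

```text
time: 30.45
tool_pos: [444.1, 51.8, 59.9]
tcp_rot: [180.0, -0.0, 79.0]
ft_force: [-1.0, -0.7, -0.7]
finger_gap: 13.4
grip_force: 30.7
```

>>> {"fn": "step_arm", "kwargs": {"targets": [{"dp":[0,0,0.015],"angular":[0,0,0],"fingers":1},{"dp":[0,0,0.03],"angular":[0,0,0],"fingers":1},{"dp":[0,0,0.05],"angular":[0,0,0],"fingers":1},{"dp":[0,0,0.07],"angular":[0,0,0],"fingers":1},{"dp":[0,0,0.09],"angular":[0,0,0],"fingers":1},{"dp":[0,0,0.11],"angular":[0,0,0],"fingers":1},{"dp":[0,0,0.115],"angular":[0,0,0],"fingers":1},{"dp":[0,0,0.115],"angular":[0,0,0],"fingers":1}]}}

```text
time: 31.45
tool_pos: [444.0, 51.8, 36.8]
tcp_rot: [-180.0, 0.0, 79.0]
ft_force: [0.2, -0.2, -0.6]
finger_gap: 13.5
grip_force: 30.7
```

>>> {"fn": "step_arm", "kwargs": {"targets": [{"dp":[0,0,0.003],"angular":[0,0,0],"fingers":1},{"dp":[0,0,0.006],"angular":[0,0,0],"fingers":1},{"dp":[0,0,0.009],"angular":[0,0,0],"fingers":1},{"dp":[0,0,0.012],"angular":[0,0,0],"fingers":1},{"dp":[0,0,0.015],"angular":[0,0,0],"fingers":1},{"dp":[0,0,0.015],"angular":[0,0,0],"fingers":1},{"dp":[0,0,0.015],"angular":[0,0,0],"fingers":1},{"dp":[0,0,0.015],"angular":[0,0,0],"fingers":1}]}}

```text
time: 32.45
tool_pos: [444.1, 51.8, 33.9]
tcp_rot: [180.0, -0.0, 79.0]
ft_force: [-1.2, 0.3, -0.8]
finger_gap: 13.3
grip_force: 30.7
```

>>> {"fn": "step_arm", "kwargs": {"targets": [{"dp":[0,0,0.002],"angular":[0,0,0],"fingers":1},{"dp":[0,0,0.004],"angular":[0,0,0],"fingers":1},{"dp":[0,0,0.006],"angular":[0,0,0],"fingers":1},{"dp":[0,0,0.008],"angular":[0,0,0],"fingers":1},{"dp":[0,0,0.008],"angular":[0,0,0],"fingers":1},{"dp":[0,0,0.008],"angular":[0,0,0],"fingers":1},{"dp":[0,0,0.008],"angular":[0,0,0],"fingers":1},{"dp":[0,0,0.008],"angular":[0,0,0],"fingers":1}]}}

```text
time: 33.45
tool_pos: [444.1, 51.8, 33.1]
tcp_rot: [-180.0, 0.0, 79.0]
ft_force: [-5.2, 0.4, 9.8]
finger_gap: 13.3
grip_force: 32.0
```

It seated at the expected height. I'll release gradually and retreat upward.

>>> {"fn": "step_arm", "kwargs": {"targets": [{"dp":[0,0,-0.004],"angular":[0,0,0],"fingers":1},{"dp":[0,0,-0.004],"angular":[0,0,0],"fingers":0.83},{"dp":[0,0,-0.004],"angular":[0,0,0],"fingers":0.8},{"dp":[0,0,-0.004],"angular":[0,0,0],"fingers":0.77},{"dp":[0,0,-0.004],"angular":[0,0,0],"fingers":0.72},{"dp":[0,0,-0.004],"angular":[0,0,0],"fingers":0.65},{"dp":[0,0,-0.004],"angular":[0,0,0],"fingers":0.6},{"dp":[0,0,-0.004],"angular":[0,0,0],"fingers":0.6}], "newtons": 20}}

```text
time: 34.45
tool_pos: [444.1, 51.8, 33.1]
tcp_rot: [180.0, -0.0, 79.0]
ft_force: [-0.2, 0.1, -0.0]
finger_gap: 34.1
grip_force: 0.0
```

>>> {"fn": "step_arm", "kwargs": {"targets": [{"dp":[0,0,-0.02],"angular":[0,0,0],"fingers":0.6},{"dp":[0,0,-0.06],"angular":[0,0,0],"fingers":0.6},{"dp":[0,0,-0.12],"angular":[0,0,0],"fingers":0.6},{"dp":[0,0,-0.2],"angular":[0,0,0],"fingers":0.6},{"dp":[0,0,-0.3],"angular":[0,0,0],"fingers":0.6},{"dp":[0,0,-0.4],"angular":[0,0,0],"fingers":0.6},{"dp":[0,0,-0.5],"angular":[0,0,0],"fingers":0.6},{"dp":[0,0,-0.5],"angular":[0,0,0],"fingers":0.6}]}}

```text
time: 35.45
tool_pos: [445.9, 51.8, 135.9]
tcp_rot: [179.7, -0.1, 79.0]
ft_force: [-0.2, 0.1, -1.0]
finger_gap: 33.9
grip_force: 0.0
```

```bash
python3 - <<'E'
from h import *
np.set_printoptions(precision=1,suppress=True)
s=sense();print(s['tool_pos'],s['ft_force'],s['finger_gap'])
c=snapshot('scene')
for l in('red_cap','red_cap_grip','grey_cap','oil_bottle','tape_measure'):
  for d in pinpoint('scene',l)[:2]: print(l,d['conf'],np.array(d['at']))
print('expect origin',proj('scene',(442,52,55)),'grip',proj('scene',(442,52,76)))
h=cv2.cvtColor(c,cv2.COLOR_BGR2HSV);r=cv2.inRange(h,(0,200,80),(6,255,255))[170:250,200:290]
print('red bbox',np.array(cv2.boundingRect(r))+[200,170,0,0])
E
```

```text
[445.9  51.8 135.9] [-0.2  0.1 -1. ] 33.903396703854064
red_cap 0.84 [321.1 300.7]
red_cap 0.67 [239.3 222.6]
red_cap_grip 0.91 [239.4 219.6]
red_cap_grip 0.63 [325.7 296.1]
grey_cap 0.75 [300.3 181.8]
grey_cap 0.7 [331.  226.4]
oil_bottle 0.8 [390.4 208.6]
oil_bottle 0.18 [240.6 220.4]
tape_measure 0.91 [359.1 184.1]
expect origin [240.5 224.4] grip [239.2 218. ]
red bbox [229 210  22  22]
```

```bash
python3 -c "
from bench import hand_in
print(hand_in())"
```

```text
the job is handed in; nothing more can be done
None
```

I freed the red fuse cap, drew it out with its fuse, stood it in the rack hole and let go; camera detections and the seating contact agree that it is seated, the grey cap still looks locked and the bystanders unmoved, and I handed the job in at about 36 s.

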